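Close up the loaded spice grinder and hold its lid at pulse

TASK

The little spice grinder is loaded: close it up and give it a burst. First push its catch drawer fully shut; then take the lid by its grip bar, lower it into the collar so that both lugs drop through the slots and it sits flush, and turn it clockwise (seen from above) to the square pulse mark, halfway along its turn and well short of where it clicks over into lock. Finish while still gripping the lid and holding it at pulse against its return spring, and leave the other things on the worktop where they are.

Things in the scene. Friction and masses are not known exactly. Their poses are not given: they have to be found in the camera images.
- grinder: Spice grinder, fixed: black base 150x124x63 mm (x -95 to +55, y +-62), on it a round steel hopper 107 mm wide, then a black collar 109 mm wide, top 140 mm above the worktop. Origin on the worktop under the hopper's axis, z up, -x to the front, where the drawer is.
- collar (a point): Centre of the collar's mouth, at its top face; axes as the grinder's. The mouth is a bayonet socket: opening 72 mm wide, with two slots 17 mm wide at its +y and -y sides that widen it to 86 mm; the ledge between the slots is 8 mm thick and the turning channel lies under it.
- pulse_mark (a point): Pulse mark: small white raised square on the collar's top, 51 mm from the axis, 0.65 rad clockwise of the +y slot (an equal one is clockwise of the -y slot). Further on, at 1.20 and 1.26 rad, two thin white lines mark lock. At pulse the white line on the lid's flange points at the square.
- drawer_knob (a point): Middle of the outer face of the black round knob (22 mm wide) on the drawer's steel front, 30 mm above the worktop. It stands 16 mm before the front plate (100x38 mm), and 116 mm in front of the collar's axis when shut. Axes as the grinder's; the drawer shuts towards +x.
- drawer (a joint): How far the catch drawer stands out, m: 0 fully shut, at most 0.050; it slides with 1.5 N of friction plus slight damping, and stays where it is left.
- switch_ring (a joint): Angle of the sprung switch ring in the channel, rad, clockwise from above: 0 at rest; the lid's lugs push it after about 0.09 rad of free play. Pulse is mid-travel, 0.56. From 0.82 it gets stiff and at 0.97 the lugs click over two sprung balls into lock (stop at 1.12); before that it springs back to 0 if let go. Holding pulse takes about 0.12 N m.
- lid: Loose lid, about 140 g, 51 mm high, on its plug (68 mm wide, 16 deep); above it a grey flange 94 mm wide, 6 mm thick, then a grip bar 22 mm thick (x), 62 mm long (y). Round-ended lugs 12 mm wide, 82 mm tip to tip, at the plug's foot under the bar's ends. Origin: centre of the underside, z up. Goes in with its y along the grinder's y, either way round; flush = origin 16 mm below the collar's top.
- lid_grip (a point): Point on the lid's axis, 46 mm above its underside and 5 mm below the bar's top, between the broad faces of the grip bar: TCP here to grip (fingertips then clear the flange by 4 mm). Axes as the lid's; grip across the lid's x. A white line on the flange lies at each end of the bar.
- lemon: Bystander: yellow lemon, 75 mm long, lying on the worktop. Origin at its underside.
- peeler: Bystander: peeler with dark green handle, 170 mm long, lying on the worktop.
- salt_shaker: Bystander: glass salt shaker, 44 mm wide and 90 mm high. Origin at its underside.
- timer: Bystander: round wind-up kitchen timer, 66 mm wide, 51 mm high. Origin at its underside.
- matchbox: Bystander: matchbox, 54 x 36 x 15 mm, lying flat.
- teal_pot: Bystander: small pot with a wooden lid, 66 mm wide, 52 mm high. Origin at its underside.

How it is judged:
On the way, in this order (a step that is already met when the one before it is completed fails the run):
1. the catch drawer is shut (within 3 mm) (value of joint drawer below 0.003 m), for 0.2 s.
2. the lid is down flush in the collar, not yet turned (z of lid in the frame of collar below -0.0135 m and horizontal distance between lid and collar below 0.004 m and angle between lid's own z axis and vertical below 0.07 rad and value of joint switch_ring below 0.25 rad), for 0.1 s.
3. the lid is turned to pulse and held there (value of joint switch_ring between 0.4 and 0.72 rad and z of lid in the frame of collar below -0.0125 m and contact force between the fingers and lid above 2 N), for 0.5 s.
At the end, for the whole second after the job is handed in: The drawer is shut within 3 mm; the lid is seated in the collar (within 3.5 mm of flush, 4 mm of centre, 4 degrees of level) with its lugs under the ledge and holds the switch ring between 0.40 and 0.72 rad, at rest, gripped by the fingers with more than 2 N (all of step 3 and value of joint drawer below 0.003 m and z of lid in the frame of collar above -0.02 m and horizontal distance between lid and collar below 0.004 m and angle between lid's own z axis and vertical below 0.07 rad and angular speed of lid below 0.15 rad/s); the arm keeps its last pose, push and grip.
It fails at once if the lid is turned over the click into lock (value of joint switch_ring above 0.9 rad).
It fails at once if the grinder is switched on with its drawer open (value of joint switch_ring above 0.3 rad and value of joint drawer above 0.006 m).
It fails at once if a bystander is shifted by more than 3 cm (distance of any of lemon, peeler, salt_shaker, timer, matchbox, teal_pot from where it was at the start of the episode above 0.03 m).
It also fails if it takes over 64 s, if anything falls off the work surface, if the arm or the gripper's body presses on something with over 40 N, if the wrist force passes 120 N, or if a joint passes its speed limit or range.

ROBOT

A 6-joint arm with a two-finger parallel gripper is mounted at the origin on a cart in front of the work surface, level with it; the furniture and walls round the work are solid. World frame = base frame: x ahead of the robot, y to its left, z up, the work surface at z = 0. Lengths are in m, angles in rad, forces in N, time in s.
With the tool pointing down it reaches from about 0.35 to 0.85 m from the base axis. Payload 8.1 kg.
Tool frame: the origin (TCP) lies between the finger pads, 19 mm behind the fingertips; this is the grasp point; z points along the fingers, y is the line along which they close (so a half turn about z gives the same grasp; the last joint's range is limited). The gripper opens to 93 mm and grips with 3 to 60 N. Pads are 15 mm wide; open, the fingers measure 128 mm over their backs; the gripper's body (75 mm by 188 mm) begins 65 mm behind the grasp point.
Start: joints at [1.064, 0.13, 1.488, -0, 1.523, -0.085], TCP at [0.246, 0.547, 0.237] pointing down, gripper open.
Joint ranges: [-2.96, 2.96], [-0.89, 2.26], [0.02, 2.5], [-1.34, 4.48], [0, 2.73], [-2.66, 2.66]. Speed limits (rad/s): [2.39, 2.39, 2.79, 3.14, 3.14, 3.14].

INTERFACE

Orientations are given as a rotation vector (axis times angle).
In Python, from plant import robot gives the robot as it stands.
- The arm moves only by the tool carry_out, never from a script. Its argument "rows" is a list of rows, each a list of 6 numbers: the shift along the tool's x, y, z in m, then the turn, a rotation vector about the tool's x, y, z in degrees. A call has 1 to 12 rows; each row is the pose to reach, as a shift and turn from the pose commanded when the call began, along the tool's axes at that moment; what a row does not reach only later rows make up. A row lasts 1/8 s, in which the tool goes at most 62.5 mm and 10.7 degrees, less where a joint would pass 70% of its speed; a pose out of reach is approached as far as the arm can. A call with a gripper value outside its range is refused whole. "jaw" is the closure in counts, from 0 (fully open) to 255 (shut), set as the call begins (left out, the last holds). The fingers move at their own pace and stop on an object; "force" is the grip in N (left out, the last holds). Time passes only in rows, so rows that repeat a pose let the fingers close. It gives the time, the measured TCP pose, the force, the opening and the grip force at its end, in the units of the state.
- robot.read_state(): the state, without advancing time (a new reading comes with each control period).
- robot.read_camera(name): name is "scene" or "top"; returns the picture (384x512x3 uint8, red, green, blue); there is no depth.
- robot.camera_model(name): a dict with "fx", "fy", "cx", "cy" (pixels), "R" (3x3) and "t" (3): a world point X has camera coordinates R X + t. Camera axes: x right, y down, z forward; pixel columns grow to the right and rows downward; lengths in m; the calibration is good to about 2 mm. A picture is of the moment at which its call begins. camera_model takes no time and is no camera call.
- robot.close_job(): hands the job in; it is judged then, once.
Trained networks look in the newest picture that a camera, given by its name, has taken for a name from the list of things; names that differ only in an ending like _2 or _b are one class to them, and where a whole thing is asked for, a point or a joint stands for the part that bears it (a point fixed in the world has none). Each returns a list of dicts, best first, with "conf" (0 to 1); they miss things now and then, are a little off and sometimes report something else, mostly with a low value. They report only what shows in the picture. A call takes as long as a camera call.
- robot.outline_of(camera, target): "pixels" (384x512 bool, what is visible of it) and "pixel" ([column, row] in pixels, amid what is visible of it).
The state is a dict: "t": time; "q": joint angles; "dq": joint speeds; "joint_torque": joint torques, N m; "tool_pos": TCP position; "orientation": TCP orientation; "force": force on the tool from outside, world axes, zero at the start; "wrist_torque": the same for the moment, N m; "opening": finger opening in m; "gripper_force": force on a finger pad.
Only numpy, scipy, OpenCV 4.12 (cv2) and the standard library are available. Lean on these libraries where they do the work, as an engineer would, in place of code of your own. Each camera call takes 0.05 s, during which the arm holds its last target. There are 200 camera calls.

## Working session

There is one attempt and no reset: what is moved stays moved. The work goes in short steps, Python scripts to look and compute and a tool call to move; the robot and the scene stay as the last step left them, time stands still between calls to the robot, and variables do not carry over. Pictures are saved under pics/ and viewed, at most 10 in all, crops included, and the job is handed in when it is done.

Besides the shell and the picture viewer there is one more tool, called after ">>>" as name([rows], argument=value, ...), one row to a line, values as JSON. carry_out: Moves the arm, as the interface text tells. Its arguments: {"type":"object","properties":{"rows":{"type":"array"},"jaw":{"type":"number"},"force":{"type":"number"}},"required":["rows"]}

```bash
ls; mkdir -p pics; python3 - <<'E'
from plant import robot
import cv2,numpy as np
for n in("scene","top"):
    im=robot.read_camera(n); cv2.imwrite(f"pics/{n}0.png",im[:,:,::-1])
    m=robot.camera_model(n); print(n,{k:np.round(v,4).tolist() for k,v in m.items()})
    for o in("grinder","collar","pulse_mark","drawer_knob","lid","lid_grip","lemon","peeler","salt_shaker","timer","matchbox","teal_pot"):
        print(o,[(round(d["conf"],2),np.round(d["pixel"],1).tolist(),int(d["pixels"].sum())) for d in robot.outline_of(n,o)[:3]])
s=robot.read_state();print({k:np.round(v,4).tolist() for k,v in s.items()})
E
```

```text
pics
scene {'fx': 405.3239, 'fy': 405.3239, 'cx': 254.3116, 'cy': 194.4339, 'R': [[0.5189, -0.8548, 0.0049], [-0.5619, -0.3454, -0.7516], [0.6442, 0.3873, -0.6596]], 't': [-0.2663, 0.3755, 0.7736]}
grinder [(0.83, [256.3, 200.8], 3885)]
collar [(0.61, [250.3, 196.6], 3856)]
pulse_mark []
drawer_knob [(0.86, [232.8, 224.5], 840)]
lid [(0.93, [339.6, 264.8], 899)]
lid_grip [(0.75, [339.2, 267.1], 986)]
lemon [(0.9, [321.5, 214.8], 444)]
peeler [(0.75, [365.2, 246.7], 409)]
salt_shaker [(0.7, [255.7, 261.5], 483)]
timer [(0.87, [176.3, 187.6], 389), (0.2, [236.6, 221.9], 873)]
matchbox [(0.61, [236.6, 222.1], 870), (0.53, [156.4, 207.7], 270)]
teal_pot [(0.67, [199.8, 161.2], 472)]
top {'fx': 462.8012, 'fy': 462.8012, 'cx': 260.41, 'cy': 196.2716, 'R': [[-0.0276, -0.9996, 0.0049], [-0.9958, 0.027, -0.0879], [0.0877, -0.0073, -0.9961]], 't': [0.0179, 0.5159, 1.4298]}
grinder [(0.73, [248.8, 183.4], 2546)]
collar [(0.75, [251.7, 189.0], 2628)]
pulse_mark [(0.72, [250.9, 184.9], 2517)]
drawer_knob [(0.73, [251.4, 210.9], 505), (0.45, [285.6, 238.5], 163)]
lid [(0.82, [342.7, 202.7], 625)]
lid_grip [(0.78, [342.8, 202.7], 683), (0.24, [291.7, 239.8], 132)]
lemon []
peeler [(0.83, [351.5, 170.8], 283)]
salt_shaker [(0.55, [285.8, 242.3], 138)]
timer [(0.73, [176.1, 200.5], 337)]
matchbox [(0.62, [178.6, 229.2], 194)]
teal_pot [(0.93, [171.1, 160.9], 450)]
{'t': 1.3, 'q': [1.0636, 0.1304, 1.4882, -0.0, 1.523, -0.0854], 'dq': [-0.0005, -0.0004, -0.001, -0.0005, -0.0015, 0.0006], 'joint_torque': [-0.0029, -55.978, -49.2034, 0.0764, 0.0235, 0.0], 'tool_pos': [0.2456, 0.5474, 0.2374], 'orientation': [-0.6577, -3.072, 0.0], 'force': [0.4391, 0.731, 0.1426], 'wrist_torque': [0.055, -0.0451, -0.0003], 'gripper_force': 0.0, 'opening': 0.0927}
```

```bash
python3 - <<'E'
import cv2
a=cv2.imread("pics/scene0.png")[120:300,120:400];b=cv2.imread("pics/top0.png")[130:270,140:390]
cv2.imwrite("pics/sc.png",cv2.resize(a,None,fx=2.85,fy=2.85,interpolation=cv2.INTER_CUBIC))
cv2.imwrite("pics/tc.png",cv2.resize(b,None,fx=3.2,fy=3.2,interpolation=cv2.INTER_CUBIC))
E
```

```text
(no output)
```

View pics/sc.png

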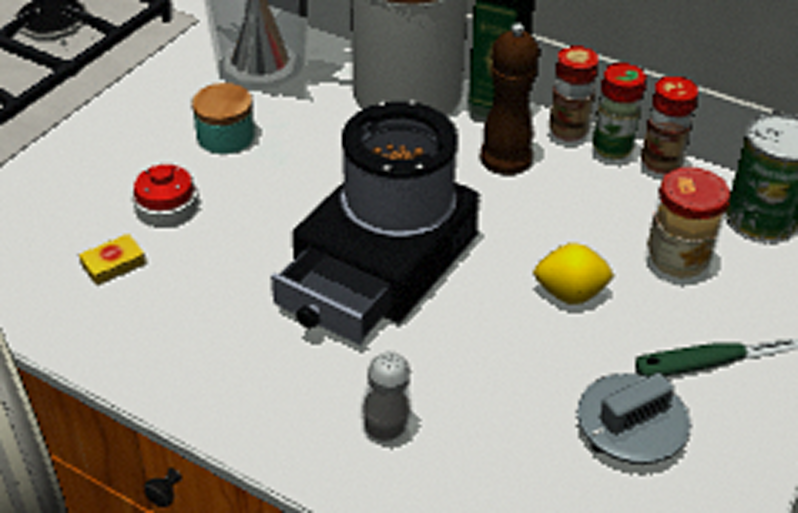

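View pics/tc.png

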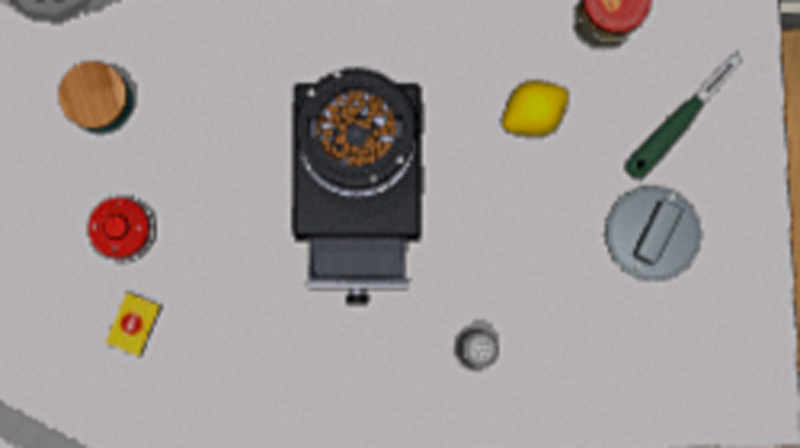

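The scene view (2.85×, offset 120,120) shows the grinder with its drawer open: the knob is at crop (307,316), the collar at (400,135), and the lid at (635,420) beside the peeler. In the top view (3.2×, offset 140,130) the collar is at (358,135), the knob at (357,298), and the lid at (653,232). The lid's bar runs about 31° right of image-up.

Next I'll fit silhouettes in both views.

```bash
cat > h.py <<'E'
import numpy as np,cv2
from plant import robot
from scipy.optimize import minimize,least_squares
CAMS={n:robot.camera_model(n) for n in("scene","top")}
S=8
def proj(n,P):
    m=CAMS[n]; c=np.atleast_2d(P)@np.array(m["R"]).T+np.array(m["t"])
    return np.c_[m["fx"]*c[:,0]/c[:,2]+m["cx"],m["fy"]*c[:,1]/c[:,2]+m["cy"]]
def ray(n,px,z):
    m=CAMS[n];R=np.array(m["R"]);o=-R.T@np.array(m["t"])
    d=R.T@np.array([(px[0]-m["cx"])/m["fx"],(px[1]-m["cy"])/m["fy"],1]);return o+d*(z-o[2])/d[2]
def tri(pa,pb):
    return least_squares(lambda X:np.r_[proj("scene",X)[0]-pa,proj("top",X)[0]-pb],[.5,0,.05]).x
def cyl(r,z0,z1,c=(0,0)):
    a=np.linspace(0,2*np.pi,48)
    return np.array([[c[0]+r*np.cos(t),c[1]+r*np.sin(t),z] for t in a for z in(z0,z1)])
def box(x0,x1,y0,y1,z0,z1):
    return np.array([[x,y,z] for x in(x0,x1) for y in(y0,y1) for z in(z0,z1)])
def place(P,x,y,yaw,z=0):
    c,s=np.cos(yaw),np.sin(yaw);return P@np.array([[c,s,0],[-s,c,0],[0,0,1]])+[x,y,z]
def render(n,parts):
    u=np.zeros((384*4,512*4),np.uint8)
    for P in parts:
        q=proj(n,P)*4+1.5
        cv2.fillConvexPoly(u,cv2.convexHull(np.round(q*16).astype(np.int32)),255,shift=4)
    return cv2.resize(u,(512,384),interpolation=cv2.INTER_AREA)/255.
def grinder(d):
    return [box(-.095,.055,-.062,.062,0,.063),cyl(.0535,.06,.12),cyl(.0545,.125,.14),
      box(-.1-d,-.095-d,-.05,.05,.011,.049),box(-.1-d,-.09,-.046,.046,.011,.045),]
def lid(): return [cyl(.034,0,.016),cyl(.047,.016,.022),box(-.011,.011,-.031,.031,.022,.051)]
E
python3 - <<'E'
from h import *
M={}
for n in CAMS:
    robot.read_camera(n)
    for o in("grinder","lid","drawer_knob"):
        r=robot.outline_of(n,o); M[n,o]=r[0]["pixels"].astype(float) if r else None
np.save("M.npy",M,allow_pickle=True)
print(ray("scene",(299,178),0),"mill base")
def fit(o,f,x0,step,cams):
    def c(p): return sum(np.abs(render(n,f(p))-M[n,o]).sum() for n in cams)
    sim=np.vstack([x0]+[np.array(x0)+np.eye(len(x0))[i]*step[i] for i in range(len(x0))])
    r=minimize(c,x0,method="Nelder-Mead",options=dict(initial_simplex=sim,xatol=1e-4,fatol=.1,maxiter=300));print(o,cams,np.round(r.x,4),r.fun,[M[n,o].sum() for n in cams])
g0=ray("top",(251.9,172.2),.14); l0=ray("top",(344,202.5),.02); print(g0,l0)
for cams in(["scene","top"],["top"],["scene"]):
    fit("grinder",lambda p:[place(P,p[0],p[1],p[2]) for P in grinder(p[3])],[g0[0],g0[1],0,.03],[.01,.01,.05,.015],cams)
    fit("lid",lambda p:[place(P,p[0],p[1],p[2]) for P in lid()],[l0[0],l0[1],1.03+np.pi],[.01,.01,.1],cams)
E
```

```text
[ 0.76536755 -0.00972249  0.        ] mill base
[0.57656225 0.02737159 0.14      ] [ 0.48970232 -0.25833543  0.02      ]
grinder ['scene', 'top'] [ 0.5878  0.0299 -0.0401  0.0426] 384.29411764705884 [np.float64(3781.0), np.float64(2590.0)]
lid ['scene', 'top'] [ 0.4912 -0.2588  4.2363] 106.6 [np.float64(1013.0), np.float64(701.0)]
grinder ['top'] [ 0.586   0.03   -0.0424  0.0426] 106.52549019607842 [np.float64(2590.0)]
lid ['top'] [ 0.4898 -0.259   4.1642] 35.34901960784314 [np.float64(701.0)]
grinder ['scene'] [ 0.5897  0.0299 -0.0206  0.0388] 198.31764705882352 [np.float64(3781.0)]
lid ['scene'] [ 0.4931 -0.2582  4.2081] 48.70980392156863 [np.float64(1013.0)]
```

```bash
python3 - <<'E'
from h import *
p=[.587,.0299,-.04]; 
def ov(n,r0,r1,c0,c1,k):
    a=cv2.imread(f"pics/{n}0.png")[r0:r1,c0:c1]; a=cv2.resize(a,None,fx=k,fy=k,interpolation=cv2.INTER_CUBIC)
    def dr(P,col,close=True):
        q=(proj(n,P)-[c0,r0]+.5)*k-.5
        cv2.polylines(a,[np.round(q*16).astype(np.int32)],close,col,1,cv2.LINE_AA,4)
    t=np.linspace(0,2*np.pi,60);C=lambda r,z:np.c_[r*np.cos(t),r*np.sin(t),0*t+z]
    for P in(C(.0545,.14),C(.036,.14),np.array([[-.095,-.062,.063],[.055,-.062,.063],[.055,.062,.063],[-.095,.062,.063]])):dr(place(P,*p),(0,255,0))
    mk=np.array([[.051*np.cos(b),.051*np.sin(b),.14] for b in(np.pi/2-.65,-np.pi/2-.65)])
    for q in (proj(n,place(mk,*p))-[c0,r0]+.5)*k: cv2.circle(a,tuple(int(v) for v in q),4,(255,0,255),1)
    for P in(C(.047,.022),np.array([[x,y,.051] for x,y in((-.011,-.031),(.011,-.031),(.011,.031),(-.011,.031))])):dr(place(P,.4912,-.2588,4.19),(0,0,255))
    return a
A=ov("top",140,235,220,300,6); B=ov("top",165,235,310,380,6)[:, :]
h=max(len(A),len(B)); f=lambda z,h:np.vstack([z,np.zeros((h-len(z),z.shape[1],3),np.uint8)])
cv2.imwrite("pics/o1.png",cv2.resize(np.hstack([f(A,h),f(B,h)]),None,fx=.88,fy=.88))
A=ov("scene",145,245,205,295,5); B=ov("scene",230,300,310,375,5); h=max(len(A),len(B))
cv2.imwrite("pics/o2.png",np.hstack([f(A,h),f(B,h)]))
E
```

```text
(no output)
```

View pics/o1.png

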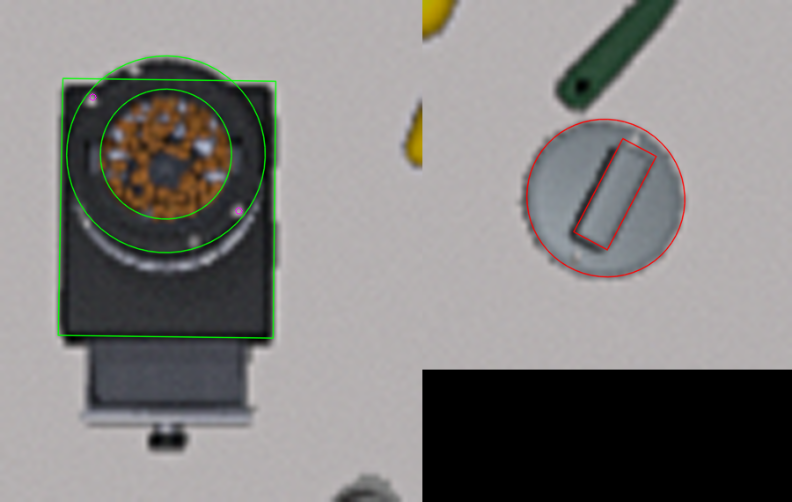

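View pics/o2.png

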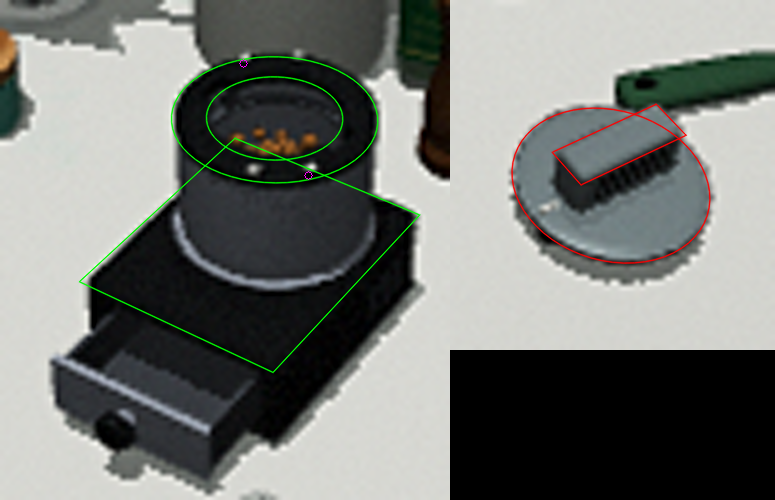

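Overlays: in the top view the pulse squares (92,99) and (238,210) agree with the model, while the base edges want x about 2–3 mm less. In the scene view the squares, at (246,58) and (311,167), sit about 1 px above the prediction. The lid fit agrees in both views. I'll refine the collar from its white marks.

```bash
python3 - <<'E'
from h import *
def ang(a): return np.array([.051*np.cos(np.pi/2-a),.051*np.sin(np.pi/2-a),0])
pts=[ang(.65),ang(.65+np.pi),ang(1.23),ang(1.23+np.pi)]
p0=[.587,.0299,-.04]
obs={}
for n in CAMS:
    g=cv2.cvtColor(cv2.imread(f"pics/{n}0.png"),cv2.COLOR_BGR2GRAY).astype(float)
    for i,P in enumerate(pts):
        c=proj(n,place(P[None],*p0,.14))[0]; x,y=np.round(c).astype(int)
        w=g[y-3:y+4,x-3:x+4].copy()
        b=np.median(w); w=np.clip(w-b-15,0,None)
        yy,xx=np.mgrid[-3:4,-3:4]; k=np.unravel_index(w.argmax(),w.shape)
        w*=(abs(yy-yy[k])<=1)&(abs(xx-xx[k])<=1)
        o=np.array([x+(w*xx).sum()/w.sum(),y+(w*yy).sum()/w.sum()]); obs[n,i]=o
        print(n,i,np.round(c,2),np.round(o,2),w.max(),b)
for idx in([0,1],[0,1,2,3]):
  for cams in(["scene","top"],["top"],["scene"]):
    def f(p):
        zz=p[3]
        return np.concatenate([proj(n,place(pts[i][None],p[0],p[1],p[2],zz))[0]-obs[n,i] for n in cams for i in idx]+[[(zz-.14)*500]])
    r=least_squares(f,p0+[.14],loss="soft_l1",x_scale=[.01,.01,.1,.01]);print(idx,cams,np.round(r.x,4),np.round(r.fun,2))
E
```

```text
scene 0 [253.11 157.19] [253.69 155.59] 150.0 18.0
scene 1 [266.17 179.53] [266.78 177.87] 200.0 16.0
scene 2 [263.77 156.95] [264.09 154.98] 124.0 18.0
scene 3 [254.76 179.81] [255.16 178.37] 146.0 20.0
top 0 [237.11 157.94] [236.98 155.  ] 109.0 43.0
top 1 [264.81 179.41] [264.69 179.7 ] 93.0 49.0
top 2 [245.31 152.2 ] [245.87 149.77] 44.0 123.0
top 3 [256.6  185.21] [259.61 187.79] 93.0 47.0
[0, 1] ['scene', 'top'] [ 0.5921  0.0307 -0.0641  0.1408] [ 0.57  0.27 -0.33  0.34  0.07  0.84 -0.46 -1.74  0.39]
[0, 1] ['top'] [ 0.5909  0.0302 -0.11    0.1401] [ 0.8   0.7  -0.79 -0.68  0.04]
[0, 1] ['scene'] [ 0.5939  0.0321 -0.0395  0.14  ] [ 0.02  0.09 -0.02 -0.08  0.01]
[0, 1, 2, 3] ['scene', 'top'] [ 0.5904  0.0298 -0.0533  0.1422] [ 0.33  0.28 -0.15  0.33  0.58  0.74  0.06  0.01  0.25  1.48 -0.01 -1.37
 -0.36  1.06 -3.24 -3.75  1.12]
[0, 1, 2, 3] ['top'] [ 0.5899  0.029  -0.0754  0.1402] [ 0.81  1.48  0.03 -0.81  0.32  1.25 -3.32 -3.38  0.09]
[0, 1, 2, 3] ['scene'] [ 0.5937  0.0324 -0.0381  0.1401] [-0.12  0.07 -0.11 -0.11  0.08  0.44  0.15 -0.32  0.03]
```

```bash
cat > mv.py <<'E'
import sys
from h import *
from scipy.spatial.transform import Rotation as Ro
# target: x y z, tool-y heading deg ; prints the single shift+turn from the measured pose
def go(x,y,z,yaw,s=None):
    s=s or robot.read_state();R=Ro.from_rotvec(s["orientation"])
    a=np.radians(yaw);ty=np.array([np.cos(a),np.sin(a),0]);tz=np.array([0,0,-1.]);T=Ro.from_matrix(np.c_[np.cross(ty,tz),ty,tz])
    d=R.inv().apply(np.array([x,y,z])-s["tool_pos"])
    return np.r_[np.round(d*1000,1),np.round((R.inv()*T).as_rotvec(degrees=True),2)]
if __name__=="__main__":
    v=list(map(float,sys.argv[1:]))
    for i in range(0,len(v),4): print(go(*v[i:i+4]).tolist())
E
python3 mv.py .39 .035 .2 88
python3 - <<'E'
from h import *
pts=[[.051*np.cos(np.pi/2-a),.051*np.sin(np.pi/2-a),0] for a in(.65,.65+np.pi,1.23,1.23+np.pi)]
ob={"scene":[[253.69,155.59],[266.78,177.87],[264.09,154.98],[255.16,178.37]],"top":[[236.9,158.25],[264.6,179.3],[244.9,152.8],[256.2,185.3]]}
for cams in(["scene","top"],["top"],["scene"]):
    f=lambda p:np.concatenate([(proj(n,place(np.array(pts),*p[:3],p[3]))-ob[n]).ravel() for n in cams]+[[(p[3]-.14)*(1 if len(cams)==2 else 1e4)]])
    r=least_squares(f,[.587,.03,-.04,.14],x_scale=[.01,.01,.1,.01]);print(cams,np.round(r.x,4),np.round(r.fun,2))
E
```

```text
[-341.5, -408.4, 37.4, 0.0, 0.0, -22.17]
['scene', 'top'] [ 0.5863  0.0295 -0.0351  0.146 ] [-0.68  0.01 -0.47  0.01 -0.38  0.35 -0.31 -0.17  0.19 -0.36  0.43  0.01
  0.4  -0.72  0.61 -0.11  0.01]
['top'] [ 0.5864  0.0308 -0.0329  0.14  ] [-0.18  0.01 -0.02  0.23 -0.02 -0.34  0.21  0.09 -0.  ]
['scene'] [ 0.5938  0.0325 -0.038   0.14  ] [-0.12  0.07 -0.12 -0.11  0.08  0.43  0.15 -0.32  0.  ]
```

>>> carry_out([
  [-0.04, -0.045, 0.004, 0, 0, -2.5],
  [-0.08, -0.095, 0.008, 0, 0, -5],
  [-0.12, -0.142, 0.012, 0, 0, -7.5],
  [-0.16, -0.19, 0.017, 0, 0, -10],
  [-0.2, -0.238, 0.021, 0, 0, -12.5],
  [-0.24, -0.285, 0.025, 0, 0, -15],
  [-0.28, -0.333, 0.03, 0, 0, -18],
  [-0.3415, -0.408, 0.037, 0, 0, -22],
  [-0.3415, -0.408, 0.037, 0, 0, -22],
  [-0.3415, -0.408, 0.09, 0, 0, -22],
  [-0.3415, -0.408, 0.14, 0, 0, -22],
  [-0.3415, -0.408, 0.192, 0, 0, -22],
], jaw=255, force=10)

```text
t: 3.2
tool_pos: [0.3907, 0.0351, 0.0445]
orientation: [0.06, 3.139, -0.0]
force: [1.1, 0.9, 0.4]
opening: 0.0005
gripper_force: 0.0
```

```bash
python3 mv.py .41 .036 .045 88 .455 .036 .045 88; python3 - <<'E'
from h import *
s=robot.read_state();print(s["t"],s["force"])
for n in CAMS: cv2.imwrite(f"pics/{n}1.png",robot.read_camera(n)[:,:,::-1])
a=cv2.imread("pics/scene1.png")[130:300,170:340]
cv2.imwrite("pics/s1.png",cv2.resize(a,None,fx=3.5,fy=3.5,interpolation=cv2.INTER_CUBIC))
E
```

```text
[-19.3, 1.6, -0.4, 0.0, 0.12, -0.2]
[-64.3, 3.4, -0.3, 0.0, 0.12, -0.2]
3.2 [1.07732712 0.88208023 0.41148074]
```

View pics/s1.png

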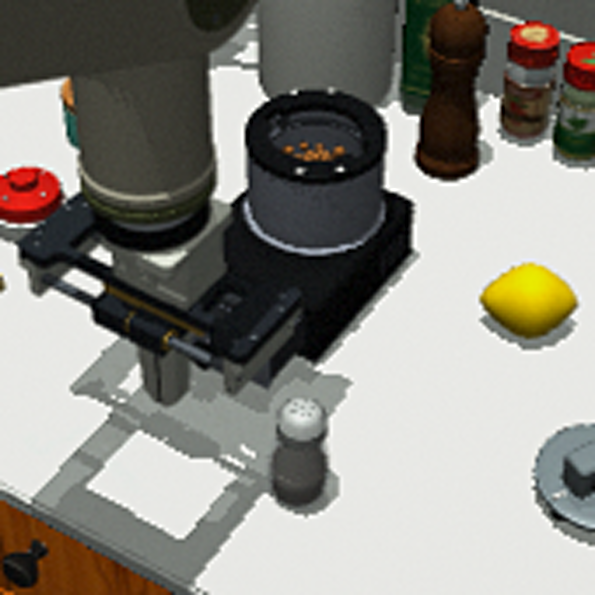

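The closed fingers at (160,370) stand in front of the knob, and the gripper's body is clear of the shaker and hopper. I'll push now.

>>> carry_out([
  [-0.015, 0.001, 0, 0, 0, 0],
  [-0.025, 0.001, 0, 0, 0, 0],
  [-0.035, 0.002, 0, 0, 0, 0],
  [-0.045, 0.002, 0, 0, 0, 0],
  [-0.053, 0.003, 0, 0, 0, 0],
  [-0.06, 0.003, 0, 0, 0, 0],
  [-0.066, 0.003, 0, 0, 0, 0],
  [-0.066, 0.003, 0, 0, 0, 0],
])

```text
t: 4.3
tool_pos: [0.4567, 0.0359, 0.0454]
orientation: [0.059, 3.141, 0.0]
force: [-0.3, 0.2, 0.4]
opening: 0.0004
gripper_force: 0.0
```

>>> carry_out([
  [-0.002, 0, 0, 0, 0, 0],
  [-0.004, 0, 0, 0, 0, 0],
  [-0.006, 0, 0, 0, 0, 0],
  [-0.006, 0, 0, 0, 0, 0],
])

```text
t: 4.8
tool_pos: [0.4623, 0.0356, 0.0454]
orientation: [0.059, 3.141, 0.0]
force: [-0.1, 0.2, -0.9]
opening: 0.0002
gripper_force: 0.3
```

>>> carry_out([
  [-0.001, 0, 0, 0, 0, 0],
  [-0.002, 0, 0, 0, 0, 0],
  [-0.003, 0, 0, 0, 0, 0],
  [-0.003, 0, 0, 0, 0, 0],
])

```text
t: 5.3
tool_pos: [0.4639, 0.0356, 0.0452]
orientation: [-0.059, -3.138, 0.0]
force: [-9.2, 1.1, 7.4]
opening: 0.0007
gripper_force: 4.6
```

>>> carry_out([
  [0.015, 0, 0, 0, 0, 0],
  [0.04, 0, 0, 0, 0, 0],
  [0.07, 0, -0.03, 0, 0, 0],
  [0.07, 0, -0.08, 0, 0, 0],
  [0.07, 0, -0.13, 0, 0, 0],
  [0.07, 0, -0.13, 0, 0, 0],
], jaw=90)

```text
t: 6.05
tool_pos: [0.3986, 0.038, 0.1806]
orientation: [0.059, 3.131, -0.0]
force: [0.6, 0.7, -0.8]
opening: 0.0562
gripper_force: 0.0
```

```bash
python3 mv.py .49 -.259 .16 60 .49 -.259 .046 60; python3 - <<'E'
from h import *
for n in CAMS: cv2.imwrite(f"pics/{n}2.png",robot.read_camera(n)[:,:,::-1])
a=cv2.imread("pics/top2.png")[140:230,220:380]
cv2.imwrite("pics/t2.png",cv2.resize(a,None,fx=4.5,fy=4.5,interpolation=cv2.INTER_CUBIC))
E
```

```text
[-102.3, -293.4, 21.6, 0.14, 0.57, 27.83]
[-101.2, -293.4, 135.6, 0.14, 0.57, 27.83]
```

View pics/t2.png

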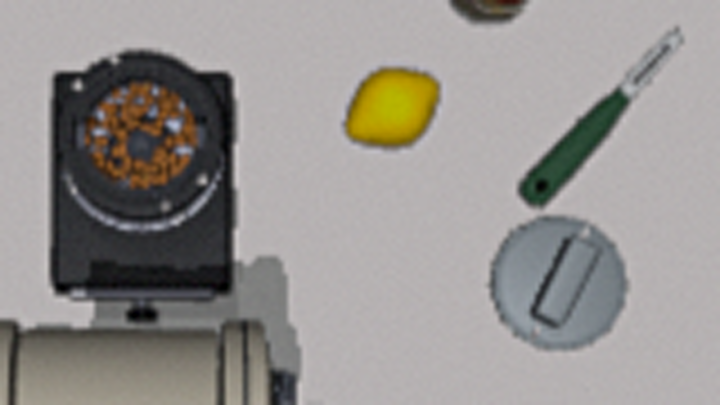

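The drawer is shut, its plate flush at (145,293). The lid bar runs from (545,320) to (590,240). I'll go above the lid and look again before gripping.

>>> carry_out([
  [-0.015, -0.042, 0.003, 0, 0.1, 4],
  [-0.03, -0.084, 0.006, 0, 0.2, 8],
  [-0.044, -0.126, 0.009, 0, 0.3, 12],
  [-0.059, -0.168, 0.012, 0, 0.4, 16],
  [-0.074, -0.21, 0.015, 0, 0.4, 20],
  [-0.088, -0.252, 0.02, 0.1, 0.4, 24],
  [-0.102, -0.2935, 0.03, 0.1, 0.4, 27.8],
  [-0.102, -0.2935, 0.06, 0.1, 0.4, 27.8],
  [-0.102, -0.2935, 0.09, 0.1, 0.4, 27.8],
  [-0.102, -0.2935, 0.095, 0.1, 0.4, 27.8],
])

```text
t: 7.4
tool_pos: [0.4832, -0.2573, 0.0759]
orientation: [-0.809, -3.021, -0.001]
force: [0.5, -1.0, 0.9]
opening: 0.0601
gripper_force: 0.0
```

```bash
python3 mv.py .49 -.259 .046 60; python3 - <<'E'
from h import *
for n in CAMS: cv2.imwrite(f"pics/{n}3.png",robot.read_camera(n)[:,:,::-1])
a=cv2.imread("pics/scene3.png")[180:310,270:420]
cv2.imwrite("pics/s3.png",cv2.resize(a,None,fx=4.5,fy=4.5,interpolation=cv2.INTER_CUBIC))
E
```

```text
[-7.2, 2.0, 29.8, -0.17, -0.81, 0.01]
```

View pics/s3.png

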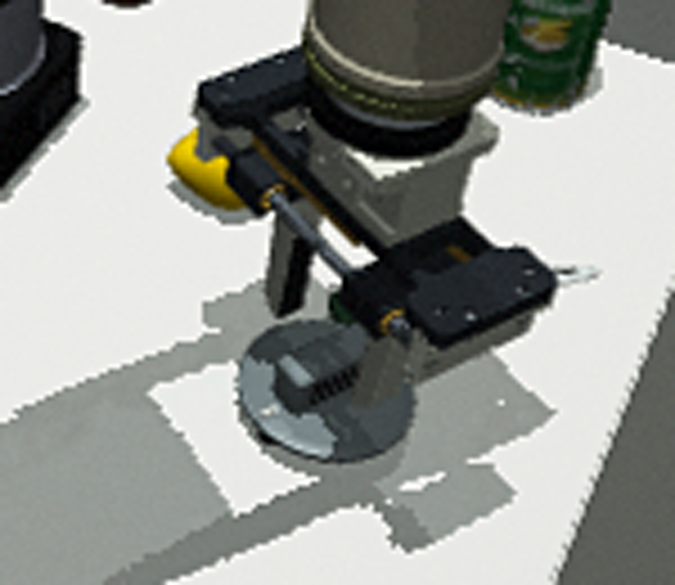

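The open fingers straddle the bar at crop (310,380). The tool still needs small corrections (−7 mm x, +2 mm y, tilt 0.8°) before I lower and grip.

>>> carry_out([
  [-0.007, 0.002, 0, -0.2, -0.8, 0],
  [-0.007, 0.002, 0, -0.2, -0.8, 0],
  [-0.007, 0.002, 0, -0.2, -0.8, 0],
])

```text
t: 7.88
tool_pos: [0.4937, -0.261, 0.0814]
orientation: [0.81, 3.026, -0.004]
force: [0.4, 0.4, 0.5]
opening: 0.0601
gripper_force: 0.0
```

```bash
python3 mv.py .49 -.259 .046 60
```

```text
[4.5, -0.1, 35.3, -0.0, 0.53, 0.05]
```

>>> carry_out([
  [0.0045, 0, 0.012, 0, 0.5, 0],
  [0.0045, 0, 0.024, 0, 0.5, 0],
  [0.0045, 0, 0.032, 0, 0.5, 0],
  [0.0045, 0, 0.035, 0, 0.5, 0],
  [0.0045, 0, 0.035, 0, 0.5, 0],
  [0.0045, 0, 0.035, 0, 0.5, 0],
])

```text
t: 8.62
tool_pos: [0.4898, -0.2588, 0.0458]
orientation: [-0.812, -3.034, -0.0]
force: [-0.3, -0.1, 0.2]
opening: 0.0601
gripper_force: 0.0
```

```bash
python3 mv.py .49 -.259 .046 60
```

```text
[-0.3, -0.0, -0.2, 0.01, -0.02, 0.03]
```

Settled on target, so I'll grip.

>>> carry_out([
  [0, 0, 0, 0, 0, 0],
  [0, 0, 0, 0, 0, 0],
  [0, 0, 0, 0, 0, 0],
  [0, 0, 0, 0, 0, 0],
  [0, 0, 0, 0, 0, 0],
  [0, 0, 0, 0, 0, 0],
], jaw=255, force=30)

```text
t: 9.38
tool_pos: [0.4895, -0.2586, 0.0454]
orientation: [-0.812, -3.034, -0.001]
force: [-0.1, 0.6, 0.1]
opening: 0.0214
gripper_force: 30.0
```

```bash
python3 mv.py .587 .0305 .25 -2; python3 mv.py .49 -.259 .24 60 
```

```text
[60.2, 299.2, -204.5, -0.02, -0.06, 62.03]
[-0.4, -0.1, -194.6, 0.01, -0.06, 0.03]
```

>>> carry_out([
  [0, 0, -0.02, 0, 0, 0],
  [0, 0, -0.06, 0, 0, 0],
  [0, 0, -0.11, 0, 0, 0],
  [0, 0, -0.16, 0, 0, 0],
  [0, 0, -0.204, 0, 0, 0],
  [0.01, 0.05, -0.204, 0, 0, 10],
  [0.02, 0.1, -0.204, 0, 0, 20],
  [0.03, 0.15, -0.204, 0, 0, 30],
  [0.04, 0.2, -0.204, 0, 0, 40],
  [0.05, 0.25, -0.204, 0, 0, 50],
  [0.06, 0.285, -0.204, 0, 0, 58],
  [0.06, 0.299, -0.204, 0, 0, 62],
])

```text
t: 10.88
tool_pos: [0.5871, 0.0327, 0.2509]
orientation: [-2.26, -2.182, -0.001]
force: [0.5, 0.4, -1.0]
opening: 0.0217
gripper_force: 30.0
```

>>> carry_out([
  [0, 0, 0, 0, 0, 0],
  [0, 0, 0, 0, 0, 0],
  [0, 0, 0, 0, 0, 0],
  [0, 0, 0, 0, 0, 0],
])

```text
t: 11.38
tool_pos: [0.5869, 0.0295, 0.2496]
orientation: [-2.259, -2.182, 0.0]
force: [0.5, -0.6, -1.8]
opening: 0.0218
gripper_force: 30.0
```

```bash
python3 mv.py .587 .0305 .2 -2; python3 - <<'E'
from h import *
for n in CAMS: cv2.imwrite(f"pics/{n}4.png",robot.read_camera(n)[:,:,::-1])
for n in CAMS:
    for o in("lid",): print(n,[(d["conf"],d["pixel"],d["pixels"].sum()) for d in robot.outline_of(n,o)])
a=cv2.imread("pics/scene4.png")[90:250,180:340]
b=cv2.imread("pics/top4.png")[90:250,180:340]
cv2.imwrite("pics/st4.png",cv2.resize(np.hstack([a,b]),None,fx=2.5,fy=2.5,interpolation=cv2.INTER_CUBIC))
E
```

```text
[1.0, 0.1, 49.6, -0.05, -0.03, 0.0]
scene [(0.88, [263.0, 144.7], np.int64(609))]
top [(0.52, [253.5, 198.6], np.int64(884)), (0.44, [253.4, 177.5], np.int64(113))]
```

View pics/st4.png

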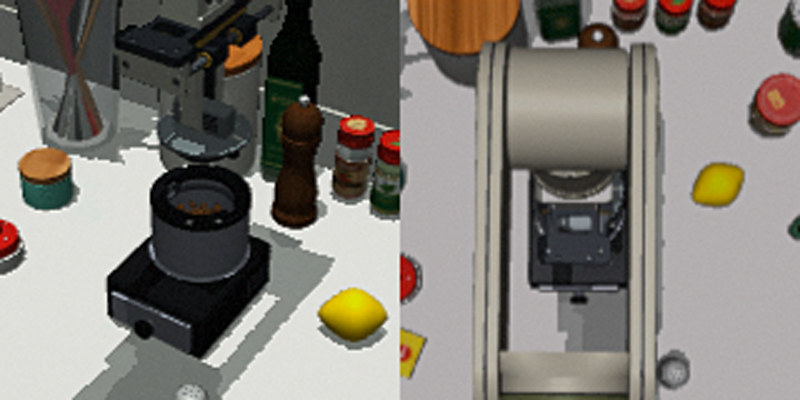

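The scene view shows the lid level above the collar, at crop (205,140), and the drawer still shut. In the top view the arm hides the lid. I'll measure the lid-to-collar offset in the scene view alone, which cancels that camera's bias.

```bash
cat > lidfit.py <<'E'
from h import *
def bottom(m,cols):
    m=np.asarray(m,float); out=[]
    for c in cols:
        col=m[:,c]; r=np.where(col>.5)[0]
        out.append(np.nan if len(r)==0 else r[-1]-.5+ (min(col[r[-1]+1],1) if r[-1]<383 else 0)+ .5*(col[r[-1]]))
    return np.array(out)
def lugs(): return [cyl(.006,0,.006,(0,.035)),cyl(.006,0,.006,(0,-.035))]
s=robot.read_state(); p=s["tool_pos"]; R=cv2.Rodrigues(np.array(s["orientation"]))[0]
yaw=np.arctan2(R[1,1],R[0,1]); print(np.round(p,4),np.degrees(yaw))
robot.read_camera("scene"); D=robot.outline_of("scene","lid")[0]["pixels"]
w=np.where(D.any(0))[0]; print("cols",w[0],w[-1])
cols=np.arange(w[0]+2,w[-1]-1); ob=bottom(D,cols)
def f(q):
    m=render("scene",[place(P,q[0],q[1],yaw,p[2]-.046) for P in lid()+lugs()])
    e=m.sum(0); ww=np.where(m.max(0)>.5)[0]
    v=np.nan_to_num(bottom(m,cols)-ob,nan=3)
    return v
c=lambda q:np.abs(f(q)).sum()+0
from scipy.optimize import minimize
r=minimize(c,p[:2],method="Nelder-Mead",options=dict(initial_simplex=[p[:2],p[:2]+[.006,0],p[:2]+[0,.006]],xatol=1e-4));print(np.round(r.x,4),r.fun,len(cols),"rel TCP mm",np.round((r.x-p[:2])*1e3,1)); print(np.round(f(r.x),1))
E
python3 lidfit.py
```

```text
[0.587  0.03   0.2495] -1.9776799916487997
cols 243 279
[0.5948 0.0319] 12.137254901960773 33 rel TCP mm [7.8 1.9]
[-1.2 -0.7 -1.  -0.1 -0.1  0.8  0.3  0.9  0.3  0.8  0.   0.3  0.4  0.8
 -0.1 -0.1 -0.1 -0.1 -0.1 -0.2  0.4  0.3 -0.  -0.2  0.1 -0.2 -0.2 -0.1
 -0.1  0.4  0.  -0.7 -0.6]
```

>>> carry_out([
  [0.0006, -0.0005, 0.02, 0, 0, 0],
  [0.0006, -0.0005, 0.04, 0, 0, 0],
  [0.0006, -0.0005, 0.055, 0, 0, 0],
  [0.0006, -0.0005, 0.0615, 0, 0, 0],
  [0.0006, -0.0005, 0.0615, 0, 0, 0],
  [0.0006, -0.0005, 0.0615, 0, 0, 0],
])

```text
t: 12.42
tool_pos: [0.587, 0.0309, 0.1888]
orientation: [-2.259, -2.183, -0.001]
force: [0.1, -1.1, -1.2]
opening: 0.0218
gripper_force: 30.0
```

```bash
python3 mv.py .5865 .0306 .187 -2;python3 lidfit.py
```

```text
[-0.3, -0.5, 1.8, 0.02, -0.04, 0.03]
[0.587  0.0309 0.1888] -1.9672133648279782
cols 242 279
[0.5928 0.0319] 16.484313725490182 34 rel TCP mm [5.8 1. ]
[-1.2 -0.2 -0.6 -0.8 -0.1 -0.2  0.4  0.  -0.2  0.1  0.4 -0.2 -0.   0.1
  0.3  0.3  0.3  0.3  0.3  0.2  0.  -0.1  0.4  0.1  0.8  0.2  0.1  0.3
  0.2 -0.1 -1.9 -2.  -2.1 -2.2]
```

>>> carry_out([
  [0, 0, 0.0015, 0, 0, 0],
  [0, 0, 0.003, 0, 0, 0],
  [0, 0, 0.0045, 0, 0, 0],
  [0, 0, 0.006, 0, 0, 0],
  [0, 0, 0.0075, 0, 0, 0],
  [0, 0, 0.0075, 0, 0, 0],
])

```text
t: 13.28
tool_pos: [0.5871, 0.0313, 0.1807]
orientation: [-2.259, -2.183, -0.002]
force: [3.5, 2.0, -1.1]
opening: 0.0219
gripper_force: 30.0
```

It has entered: 4.7 mm below the rim with no upward force. A slight side push calls for about +0.5 mm in x and y.

>>> carry_out([
  [0.0005, 0.0006, 0.001, 0, 0, 0],
  [0.0005, 0.0006, 0.0025, 0, 0, 0],
  [0.0005, 0.0006, 0.004, 0, 0, 0],
  [0.0005, 0.0006, 0.0055, 0, 0, 0],
  [0.0005, 0.0006, 0.0065, 0, 0, 0],
  [0.0005, 0.0006, 0.0065, 0, 0, 0],
])

```text
t: 14.02
tool_pos: [0.5873, 0.0315, 0.174]
orientation: [-2.259, -2.182, -0.0]
force: [4.6, 2.7, 0.8]
opening: 0.0215
gripper_force: 30.0
```

>>> carry_out([
  [0.0005, 0.0008, 0, 0, 0, 0],
  [0.0005, 0.0008, 0.001, 0, 0, 0],
  [0.0005, 0.0008, 0.002, 0, 0, 0],
  [0.0005, 0.0008, 0.003, 0, 0, 0],
  [0.0005, 0.0008, 0.003, 0, 0, 0],
])

```text
t: 14.65
tool_pos: [0.5875, 0.0317, 0.1705]
orientation: [-2.258, -2.182, 0.002]
force: [0.7, 0.0, -2.0]
opening: 0.0216
gripper_force: 30.0
```

>>> carry_out([
  [0, 0, 0.001, 0, 0, 0],
  [0, 0, 0.0015, 0, 0, 0],
  [0, 0, 0.0015, 0, 0, 0],
  [0, 0, 0.0015, 0, 0, 0],
])

```text
t: 15.15
tool_pos: [0.5879, 0.0319, 0.1695]
orientation: [-2.259, -2.182, 0.0]
force: [0.0, -0.2, -1.1]
opening: 0.0221
gripper_force: 30.0
```

>>> carry_out([
  [0, 0, 0.0005, 0, 0, 0],
  [0, 0, 0.001, 0, 0, 0],
  [0, 0, 0.001, 0, 0, 0],
  [0, 0, 0.001, 0, 0, 0],
])

```text
t: 15.65
tool_pos: [0.5879, 0.0318, 0.1694]
orientation: [-2.259, -2.183, -0.0]
force: [-5.5, -0.8, 6.2]
opening: 0.0222
gripper_force: 30.0
```

It is seated, with 7 N upward at z 0.1694. I'll ease the x side load and begin the clockwise turn, with a check partway.

>>> carry_out([
  [0, -0.0005, 0, 0, 0, 0],
  [0, -0.0005, 0, 0, 0, 3],
  [0, -0.0005, 0, 0, 0, 6],
  [0, -0.0005, 0, 0, 0, 9],
  [0, -0.0005, 0, 0, 0, 12],
  [0, -0.0005, 0, 0, 0, 15],
  [0, -0.0005, 0, 0, 0, 18],
  [0, -0.0005, 0, 0, 0, 18],
], force=40)

```text
t: 16.65
tool_pos: [0.5889, 0.0317, 0.1695]
orientation: [2.572, 1.802, 0.004]
force: [5.2, -1.5, 2.6]
opening: 0.0215
gripper_force: 40.0
```

```bash
python3 mv.py .5878 .0318 .1694 -39.2; python3 -c "
from h import *
s=robot.read_state();print(s['force'],s['wrist_torque'])"
```

```text
[-0.3, -1.1, 0.1, 0.13, -0.1, 19.25]
[ 5.19790227 -1.45320665  2.58463924] [-0.25140128 -0.78880576  0.03081866]
```

>>> carry_out([
  [0, 0.0003, 0, 0, 0, 3],
  [0, 0.0003, 0, 0, 0, 6],
  [0, 0.0003, 0, 0, 0, 9],
  [0, 0.0003, 0, 0, 0, 12],
  [0, 0.0003, 0, 0, 0, 15],
  [0, 0.0003, 0, 0, 0, 17.5],
  [0, 0.0003, 0, 0, 0, 19],
  [0, 0.0003, 0, 0, 0, 19],
  [0, 0.0003, 0, 0, 0, 19],
  [0, 0.0003, 0, 0, 0, 19],
])

```text
t: 17.9
tool_pos: [0.5889, 0.0314, 0.1695]
orientation: [2.833, 1.355, 0.003]
force: [4.7, -3.4, 3.7]
opening: 0.0217
gripper_force: 40.0
```

```bash
python3 mv.py .5878 .0318 .1694 -39.2; python3 - <<'E'
from h import *
s=robot.read_state();print(s['force'],s['wrist_torque'])
a=robot.read_camera("scene")[130:200,220:300,::-1]
cv2.imwrite("pics/f.png",cv2.resize(a,None,fx=8,fy=8,interpolation=cv2.INTER_CUBIC))
E
```

```text
[-0.4, -1.2, 0.1, 0.1, -0.08, 0.31]
[ 4.67528109 -3.40850626  3.71527209] [-0.49431691 -0.65747773  0.18422869]
```

View pics/f.png

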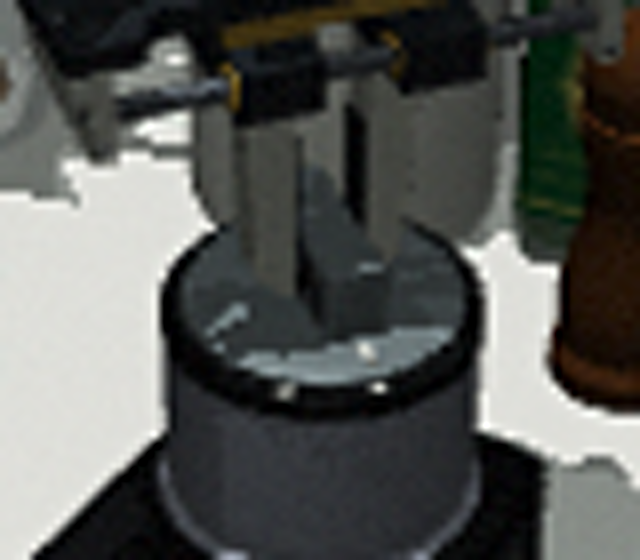

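The lid is flush. Its white line, at (366,350), points almost at the square at (378,387), about 2–3° short at most. I'll add 1.5° and hold.

>>> carry_out([
  [0, 0, 0, 0, 0, 1.5],
  [0, 0, 0, 0, 0, 1.5],
  [0, 0, 0, 0, 0, 1.5],
  [0, 0, 0, 0, 0, 1.5],
  [0, 0, 0, 0, 0, 1.5],
  [0, 0, 0, 0, 0, 1.5],
  [0, 0, 0, 0, 0, 1.5],
  [0, 0, 0, 0, 0, 1.5],
])

```text
t: 18.95
tool_pos: [0.589, 0.0313, 0.1695]
orientation: [2.851, 1.317, 0.003]
force: [4.7, -2.7, 3.7]
opening: 0.0217
gripper_force: 40.0
```

```bash
python3 - <<'E'
from h import *
s=robot.read_state();print(s['t'],s['force'],s['wrist_torque'],s['gripper_force'],np.abs(s['dq']).max())
print(robot.close_job())
E
```

```text
18.95 [ 4.65205429 -2.71916499  3.68641307] [-0.50437449 -0.67772898  0.18360343] 39.97706651687622 0.0023295993647226418
the job is handed in; nothing more can be done
None
```

The job is handed in at about 19 s, with no verdict returned: the drawer is shut, the lid is seated flush and turned about 38° clockwise to the pulse mark, and the fingers still grip it at 40 N.

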